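# Turn one leaf of the fabric-care sample book

## Robot

A 7-joint arm with a two-finger parallel gripper is mounted at the origin on the work surface. World frame = base frame: x ahead of the robot, y to its left, z up, the work surface at z = 0. Lengths are in m, angles in rad, forces in N, time in s.
With the tool pointing down it reaches from about 0.4 to 0.85 m from the base axis. Payload 10.4 kg.
Tool frame: the origin (TCP) lies midway between the tips of the shut fingers; the grasp point (between the pads) lies 19 mm behind it; z points along the fingers, x is the direction in which the jaws open and shut, and the axes are right-handed (so a half turn about z gives the same grasp; the last joint's range is limited). The gripper opens to 85 mm and grips with 20 to 120 N. Pads are 22 mm wide; open, the fingers measure 114 mm over their backs; the gripper's body (76 mm by 85 mm) begins 54 mm behind the grasp point. The pads swing forward as they close: fully open they stand 13 mm farther back than shut.
Start: joints at [1.191, 0.332, -0.065, 1.46, 0.022, 1.35, -0.088], TCP at [0.218, -0.586, 0.231] pointing down, gripper open.
Joint ranges: [-2.6, 2.6], [-0.5, 2.12], [-1.47, 1.34], [0.16, 2.42], [-1.27, 4.41], [0.06, 2.06], [-2.6, 2.6]. Speed limits (rad/s): [2.22, 2.22, 2.79, 2.79, 3.14, 3.14, 3.14].

## Interface

Orientations are given as a unit quaternion [x, y, z, w].
In Python, from workcell import monitor, eyes, ticket, models gives the robot as it stands.
- The arm moves only by the tool servo_tool, never from a script. Its argument "motion" is a list of rows, each a list of 7 numbers: the opening, from 0 (shut) to 1 (fully open), then the shift along the tool's x, y, z in m, then the turn, a rotation vector about the tool's x, y, z in degrees. In form: [[fingers, tx, ty, tz, rx, ry, rz], ...]. A call has 1 to 20 rows; each row is the pose to reach, as a shift and turn from the pose commanded when the call began, along the tool's axes at that moment; what a row does not reach only later rows make up. A row lasts 1/8 s, in which the tool goes at most 62.5 mm and 10.7 degrees, less where a joint would pass 70% of its speed; a pose out of reach is approached as far as the arm can. A call with a gripper value outside its range is refused whole. The fingers move at their own pace and stop on an object; "grip_force" is the grip in N (left out, the last holds). Time passes only in rows, so rows that repeat a pose let the fingers close. It gives the time, the measured TCP pose, the force and the opening at its end, in the units of the state.
- monitor.get_obs(): the state, without advancing time (a new reading comes with each control period).
- eyes.camera(name): name is "scene" or "top" or "wrist"; returns (picture, depth): 384x512x3 uint8, blue, green, red; 384x512 float32, m along the optical axis (not along the pixel's ray), 0 where there is no reading.
- eyes.camera_info(name): a dict with "intrinsics" (3x3 intrinsics, pixels), "k1" (the pictures are not rectified: a ray, as slopes to the right and down, at radius r is drawn at 1 + k1 r^2 times it, then the intrinsics apply), "extrinsics" (4x4, takes a point from world to camera coordinates); the wrist camera has in their place "tool_from_camera" (4x4, takes a point from camera to tool coordinates, whose origin is the TCP and whose axes are the tool frame's). Camera axes: x right, y down, z forward; pixel columns grow to the right and rows downward; lengths in m; the calibration is good to about 2 mm. A picture is of the moment at which its call begins: read the wrist's pose just before it. camera_info takes no time and is no camera call.
- ticket.hand_in(): hands the job in, once; it reports no verdict.
Trained networks look in the newest picture that a camera, given by its name, has taken for a name from the list of things; names that differ only in an ending like _2 or _b are one class to them, and where a whole thing is asked for, a point or a joint stands for the part that bears it (a point fixed in the world has none). Each returns a list of dicts, best first, with "confidence" (0 to 1); they miss things now and then, are a little off and sometimes report something else, mostly with a low value. They report only what shows in the picture. A call takes as long as a camera call.
- models.boxes_of(camera, thing): "point" ([x, y, z] in m, in the coordinates of the camera as it stood for that picture, good to about 4 mm: the middle of the surface that is visible of it).
The state is a dict: "clock": time; "joint_pos": joint angles; "joint_velocities": joint speeds; "tau": joint torques, N m; "position": TCP position; "ee_rot": TCP orientation; "ft_force": force on the tool from outside, world axes, zero at the start; "torque": the same for the moment, N m; "grip_width": opening from 0.0 (shut) to 1.0 (fully open).
Only numpy, scipy, OpenCV 4.12 (cv2) and the standard library are available. Lean on these libraries where they do the work, as an engineer would, in place of code of your own. Each camera call takes 0.05 s, during which the arm holds its last target. There are 200 camera calls.

## Task

With the fingertips, push the upper leaf of the fabric-care sample book (the one whose tab is at the end nearer the robot) over the spine and press it down gently until it lies flat on the empty wing on the other side. Leave the lower leaf lying where it is, do not pinch or grip the leaves between the fingers, and do not disturb the other things on the shelf.

Things in the scene. Friction and masses are not known exactly. Their poses are not given: they have to be found in the camera images.
- book: Sample book: wooden V cradle fixed to the shelf, base 180 (x) x 200 (y) x 8 mm, origin at the centre of its underside, x along the spine (roughly away from the robot), y left, z up. Two wings rise 30 degrees from the spine to +y and -y, reaching 100 mm from the hinge axis. Two white plastic leaves hinge on the spine; both start on the left (+y) wing, one on the other; the right wing is empty.
- spine (a point): Middle of the hinge axis of both leaves, 35 mm above the shelf, over the book's origin; axes parallel to the book's.
- upper_leaf (a joint): Upper leaf's angle, rad: 0 flat on the left wing, 1.047 upright, 2.094 flat on the right wing (stop). Starts at 0 to 0.2. Leaf 160 mm along the spine, 5 mm thick, edge 115 mm and tab 142 mm from the axis; its first underside lies in the axis plane. About 0.12 kg; stiff hinge (0.1 N m friction): it stays at any angle, so push it right down; 2 to 5 N at the tab move it.
- upper_tab (a point): Middle of the upper leaf's tab (the tab nearer the robot): 55 mm towards the book's -x from the spine's middle, 129 mm from the hinge axis, mid-thickness. Tab 50 mm along the spine, 27 mm beyond the leaf's edge, 5 mm thick. Axes: x along the spine, y outward along the leaf, z square to it. Leaf flat: tab's outer edge 106 mm up; a level push on it then jams, so sweep it upward.
- lower_leaf (a joint): Hinge angle of the lower leaf, same meaning and same stiff hinge; it starts at 0, flat on the left wing directly under the upper leaf, and must stay there.
- lower_tab (a point): Middle of the lower leaf's tab: same size as the other, but at the end away from the robot, 55 mm towards the book's +x from the spine's middle, 129 mm from the hinge axis. Axes as for upper_tab. 60 mm of clear edge lie between the tabs.
- canister: Bystander: white ceramic canister with a closed latch lid, 100 mm across, 142 mm high, at the back left. Origin at the centre of its underside.
- peg_bowl: Bystander: stainless steel bowl of wooden clothes pegs, 136 mm across, 60 mm high, at the back. Origin at the centre of its underside.
- dustpan: Bystander: blue plastic dustpan, 210 mm wide, about 290 mm long with handle, 61 mm high, at the left. Origin under the pan, 80 mm from its front lip; the handle points along its x.
- brush: Bystander: bamboo brush, 200 mm long, 22 mm wide, 34 mm high, lying right of the book (on its -y side), roughly parallel to the spine. Origin at shelf level near its middle; x along it.
- acrylic_box: Bystander: clear acrylic box with closed sliding lid, 150 x 100 x 75 mm, at the right. Origin at the centre of its underside.
- peg_a: Bystander: loose wooden clothes peg, 74 x 13 x 10 mm, lying in front of the book (towards the robot). Origin at the centre of its underside.
- peg_b: Bystander: loose wooden clothes peg, 74 x 13 x 10 mm, lying left of the book (on its +y side). Origin at the centre of its underside.

How it is judged:
By the outcome, as a careful person would: the job done as asked, in the order asked, and still so for the second after the job is handed in, with the robot touching nothing.
It also fails if it takes over 51 s, if anything falls off the work surface, if the arm or the gripper's body presses on something with over 40 N, if the wrist force passes 120 N, or if a joint passes its speed limit or range.

## Working session

There is one attempt and no reset: what is moved stays moved. The work goes in short steps, Python scripts to look and compute and a tool call to move; the robot and the scene stay as the last step left them, time stands still between calls to the robot, and variables do not carry over. Pictures are saved under pics/ and viewed, about 8 in all and at most 12, crops included, and the job is handed in when it is done.

Besides the shell and the picture viewer there is one more tool, called as name(argument=value, ...), one argument or row to a line, values as JSON. servo_tool: Moves the arm, as the interface text tells. Its arguments: {"type":"object","properties":{"motion":{"type":"array"},"grip_force":{"type":"number"}},"required":["motion"]}

```bash
mkdir -p pics; ls
cat > h.py <<'E'
import numpy as np, cv2
from scipy.spatial.transform import Rotation as R
from workcell import monitor, eyes, ticket, models
def cam2w(c,p):
    E=np.array(eyes.camera_info(c)["extrinsics"]); return (np.linalg.inv(E)@np.r_[p,1])[:3]
def cloud(c,d):
    i=eyes.camera_info(c);K=np.array(i["intrinsics"]);h,w=d.shape
    u,v=np.meshgrid(np.arange(w),np.arange(h))
    x=(u-K[0,2])/K[0,0];y=(v-K[1,2])/K[1,1];a,b=x.copy(),y.copy()
    for _ in range(8):
        s=1+i["k1"]*(a*a+b*b);a,b=x/s,y/s
    P=np.stack([a*d,b*d,d,np.ones_like(d)],-1)
    return (P@np.linalg.inv(np.array(i["extrinsics"])).T)[...,:3]
E
python3 - <<'E'
from h import *
o=monitor.get_obs();print(o)
for c in ["scene","top"]:
    im,d=eyes.camera(c);cv2.imwrite(f"pics/{c}1.png",im);np.save(f"{c}.npy",cloud(c,d))
    for t in ["book","upper_tab","lower_tab","upper_leaf","canister","peg_bowl","brush","acrylic_box","peg_a","dustpan"]:
        r=models.boxes_of(c,t)
        print(c,t,[(round(q["confidence"],2),cam2w(c,q["point"]).round(3)) for q in r[:3]])
E
```

```text
pics
{'clock': 0.0, 'joint_pos': array([ 1.19139941,  0.33287721, -0.06469817,  1.4609306 ,  0.02158603,
        1.34990451, -0.08849319]), 'joint_velocities': array([-1.58768693e-04, -6.50411833e-04, -1.37493795e-03, -9.67603224e-05,
        2.08922759e-04, -5.96879664e-06, -2.98835187e-04]), 'tau': array([-7.41400399e-04, -6.25453949e+01,  4.84551047e-02, -3.91606092e+01,
        1.62131398e-02,  1.00142491e-02,  1.13292663e-05]), 'position': array([ 0.21816465, -0.58528864,  0.2305177 ]), 'ee_rot': array([ 8.21369384e-01, -5.70396202e-01, -5.99837917e-04, -3.84343146e-04]), 'ft_force': array([ 0.16128393, -0.0191717 ,  0.51797143]), 'torque': array([-0.01928763,  0.02624496, -0.00759026]), 'grip_width': 1.0003326662881085}
scene book [(0.92, array([0.566, 0.003, 0.058])), (0.7, array([ 0.603, -0.499,  0.064]))]
scene upper_tab [(0.66, array([0.553, 0.046, 0.082]))]
scene lower_tab [(0.59, array([0.615, 0.088, 0.089]))]
scene upper_leaf [(0.71, array([0.547, 0.046, 0.081])), (0.65, array([0.567, 0.002, 0.06 ]))]
scene canister [(0.76, array([0.753, 0.285, 0.139]))]
scene peg_bowl [
[... 344 characters left out ...]
(0.92, array([0.532, 0.015, 0.065]))]
top upper_tab [(0.81, array([0.544, 0.048, 0.077])), (0.58, array([0.723, 0.292, 0.136]))]
top lower_tab [(0.58, array([0.615, 0.097, 0.094])), (0.45, array([ 0.466, -0.173,  0.036]))]
top upper_leaf [(0.9, array([0.541, 0.05 , 0.078]))]
top canister [(0.8, array([0.726, 0.291, 0.137]))]
top peg_bowl [(0.68, array([0.813, 0.   , 0.032]))]
top brush [(0.59, array([ 0.467, -0.174,  0.034])), (0.5, array([0.376, 0.042, 0.014]))]
top acrylic_box [(0.73, array([ 0.586, -0.497,  0.069])), (0.69, array([0.457, 0.534, 0.002]))]
top peg_a [(0.59, array([0.375, 0.039, 0.015]))]
top dustpan [(0.7, array([0.454, 0.534, 0.004])), (0.59, array([0.535, 0.011, 0.066]))]
```

Run:
```python
import cv2,numpy as np
a=cv2.imread("pics/scene1.png");b=cv2.imread("pics/top1.png")
P=np.load("top.npy")
m=(P[...,0]>.4)&(P[...,0]<.72)&(abs(P[...,1])<.2)&(P[...,2]>.01)
v,u=np.where(m);print(u.min(),u.max(),v.min(),v.max())
u0,v0,u1,v1=u.min()-8,v.min()-8,u.max()+8,v.max()+8
c=b[v0:v1,u0:u1];s=min(500/c.shape[1],560/c.shape[0]);c=cv2.resize(c,None,fx=s,fy=s,interpolation=2)
print(u0,v0,s)
cv2.imwrite("pics/topcrop.png",c)
```

```text
2 511 0 383
-6 -8 70.0
```

View pics/scene1.png

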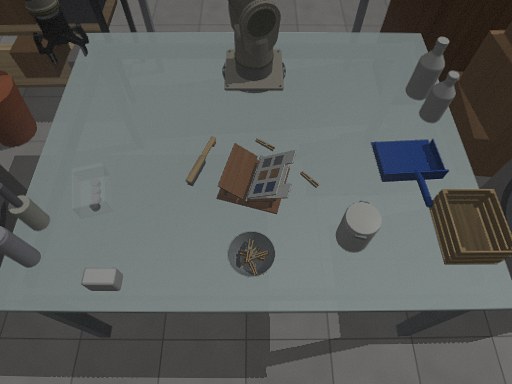

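View pics/topcrop.png

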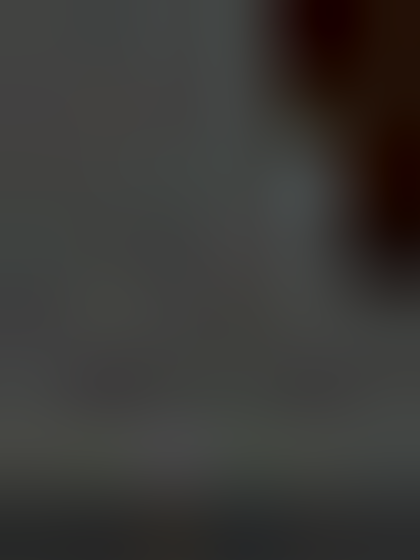

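The scene view (flipped, robot at the top) shows the book at about (255,180), with both leaves on its left wing. The upper tab is near (290,155) and the lower tab near (285,195). The brush is at (202,160) and the pegs at (265,144) and (310,180). The second crop was faulty because its indices went negative. I'll redo the crop and fit the book's pose from depth.

```bash
cat > fit.py <<'E'
from h import *
from scipy.optimize import least_squares
def pts(c):
    P=np.load(f"{c}.npy") if isinstance(c,str) else c
    P=P.reshape(-1,3); return P[(np.hypot(P[:,0]-.55,P[:,1])<.13)&(P[:,2]>.03)&(P[:,2]<.2)]
def fit(Q,o=.0):
    def f(p):
        x,y,a,th,zo=p; n=np.array([-np.sin(a),np.cos(a)])
        v=(Q[:,:2]-[x,y])@n; z=Q[:,2]-.035-zo
        ph=np.arctan2(z,v)
        A=np.pi/6+th   # leaf direction; top surface offset ~10mm
        dl=(-v*np.sin(A)+z*np.cos(A))-.010
        dr=(v*np.sin(np.pi/6)+z*np.cos(np.pi/6))
        return np.where(v>0,dl,dr)
    best=min((least_squares(f,[.55,y0,a0,.1,0],loss="soft_l1",f_scale=.003) for y0 in(-.02,.0,.02,) for a0 in(-.3,0,.3)),key=lambda r:r.cost)
    return best,f(best.x)
E
python3 - <<'E'
from fit import *
for c in("scene","top"):
    Q=pts(c);b,r=fit(Q);print(c,len(Q),b.x.round(4),np.median(abs(r)).round(4))
b=cv2.imread("pics/top1.png");P=np.load("top.npy")
v,u=np.unravel_index(np.argmin(np.hypot(P[...,0]-.55,P[...,1]-0)+abs(P[...,2]-.06)),P.shape[:2]);print(u,v)
u0,v0=max(u-75,0),max(v-65,0)
cv2.imwrite("pics/topcrop2.png",cv2.resize(b[v0:v0+130,u0:u0+150],None,fx=4.5,fy=4.5,interpolation=2));print(u0,v0)
for vv in range(v-40,v+41,8):print([tuple((P[vv,uu]*1000).astype(int)) for uu in range(u-50,u+51,10)])
E
```

```text
scene 2967 [ 0.6319 -0.0258 -0.2522  0.0963 -0.0058] 0.0018
top 2327 [ 0.5639 -0.0061 -0.2787  0.1087 -0.0063] 0.0022
253 206
178 141
[(np.int64(718), np.int64(200), np.int64(3)), (np.int64(717), np.int64(160), np.int64(4)), (np.int64(717), np.int64(121), np.int64(0)), (np.int64(717), np.int64(81), np.int64(-2)), (np.int64(716), np.int64(41), np.int64(-2)), (np.int64(714), np.int64(1), np.int64(2)), (np.int64(714), np.int64(-38), np.int64(-1)), (np.int64(712), np.int64(-78), np.int64(3)), (np.int64(712), np.int64(-118), np.int64(-1)), (np.int64(712), np.int64(-158), np.int64(-3)), (np.int64(710), np.int64(-198), np.int64(0))]
[(np.int64(686), np.int64(200), np.int64(1)), (np.int64(685), np.int64(161), np.int64(0)), (np.int64(684), np.int64(121), np.int64(3)), (np.int64(684), np.int64(81), np.int64(0)), (np.int64(683), np.int64(42), np.int64(-1)), (np.int64(682), np.int64(2), np.int64(0)), (np.int64(681), np.int64(-37), np.int64(2)), (np.int64(681), np.int64(-77), np.int64(-3)), (np.int64(679), np.int64(-116), np.int64(2)), (np.int64(679), np.int64(-157), np.int64(-5)), (np.int64(677)
[... 3842 characters left out ...]
), np.int64(-3)), (np.int64(427), np.int64(-69), np.int64(6)), (np.int64(426), np.int64(-108), np.int64(-2)), (np.int64(425), np.int64(-146), np.int64(5)), (np.int64(424), np.int64(-187), np.int64(-4))]
[(np.int64(403), np.int64(202), np.int64(0)), (np.int64(402), np.int64(163), np.int64(2)), (np.int64(401), np.int64(125), np.int64(-2)), (np.int64(400), np.int64(86), np.int64(0)), (np.int64(399), np.int64(47), np.int64(4)), (np.int64(398), np.int64(9), np.int64(2)), (np.int64(397), np.int64(-29), np.int64(4)), (np.int64(396), np.int64(-68), np.int64(-1)), (np.int64(395), np.int64(-107), np.int64(3)), (np.int64(395), np.int64(-142), np.int64(32)), (np.int64(394), np.int64(-184), np.int64(3))]
```

View pics/topcrop2.png

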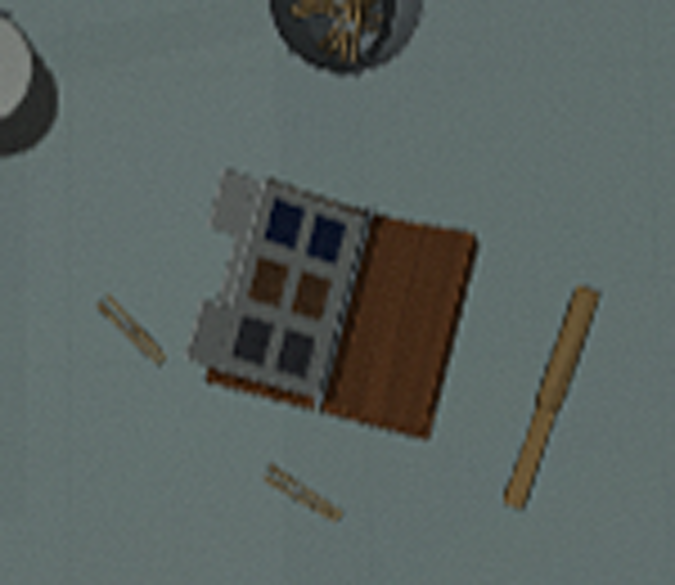

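Top crop (up is +x, left is +y): the spine runs from (322,405) to (375,200). The upper tab is at (205,335), the lower tab at (232,200), and the right wing is empty. From this the book is at about (0.540, 0.000) with yaw about -0.265, and the leaf is about 0.1 rad open.

Plan: keep the fingers shut and tilt the tool about 45° towards +y. Hook the tip under the upper tab, sweep it along an arc around the spine, then press down.

```bash
cat > plan.py <<'E'
from h import *
O=np.array([.540,.0,.035]);YAW=-.265
B=R.from_euler("z",YAW)
def pose(l,tilt):  # local from spine (mm, axes of book), tilt deg toward +y
    Rt=np.stack([[1,0,0],[0,-1,0],[0,0,-1]],1).astype(float)
    return O+B.apply(np.array(l)/1000), B*R.from_matrix(Rt)*R.from_euler("x",-tilt,degrees=True)
def rows(W):
    o=monitor.get_obs();p0=o["position"];R0=R.from_quat(o["ee_rot"])
    print("t",o["clock"],"pos",p0.round(4),"local",(B.inv().apply(p0-O)*1000).round(1),"F",o["ft_force"].round(1),"q",o["joint_pos"].round(2))
    for p,q in W:
        print((R0.inv().apply(p-p0)).round(3).tolist(),(R0.inv()*q).as_rotvec(degrees=True).round(1).tolist())
E
python3 - <<'E'
from plan import *
o=monitor.get_obs()
rows([(np.array([.42,-.38,.32]),R.from_quat(o["ee_rot"])),pose((-55,170,200),20),pose((-55,185,160),45)])
E
```

```text
t 1.1 pos [ 0.2183 -0.5857  0.2313] local [-157.1 -649.5  196.3] F [-1.  -0.6 -0.2] q [ 1.19  0.33 -0.06  1.46  0.02  1.35 -0.09]
[-0.122, -0.261, -0.089] [0.0, 0.0, 0.0]
[-0.607, -0.56, -0.004] [-18.5, 9.5, -53.8]
[-0.619, -0.569, 0.036] [-41.5, 21.3, -51.5]
```

servo_tool(
  motion=[
    [0,-0.122,-0.261,-0.089,0,0,0],
    [0,-0.122,-0.261,-0.089,0,0,0],
    [0,-0.122,-0.261,-0.089,0,0,0],
    [0,-0.122,-0.261,-0.089,0,0,0],
    [0,-0.122,-0.261,-0.089,0,0,0],
    [0,-0.607,-0.56,-0.02,-18.5,9.5,-53.8],
    [0,-0.607,-0.56,-0.02,-18.5,9.5,-53.8],
    [0,-0.607,-0.56,-0.02,-18.5,9.5,-53.8],
    [0,-0.607,-0.56,-0.02,-18.5,9.5,-53.8],
    [0,-0.607,-0.56,-0.02,-18.5,9.5,-53.8],
    [0,-0.607,-0.56,-0.02,-18.5,9.5,-53.8],
    [0,-0.607,-0.56,-0.02,-18.5,9.5,-53.8],
    [0,-0.607,-0.56,-0.02,-18.5,9.5,-53.8],
    [0,-0.607,-0.56,-0.02,-18.5,9.5,-53.8],
    [0,-0.607,-0.56,-0.02,-18.5,9.5,-53.8],
    [0,-0.619,-0.569,0.036,-41.5,21.3,-51.5],
    [0,-0.619,-0.569,0.036,-41.5,21.3,-51.5],
    [0,-0.619,-0.569,0.036,-41.5,21.3,-51.5],
    [0,-0.619,-0.569,0.036,-41.5,21.3,-51.5],
  ],
)

```text
clock: 3.48
position: [0.5351, 0.1934, 0.1941]
ee_rot: [0.916, -0.121, -0.051, 0.38]
ft_force: [0.7, 0.6, 0.2]
grip_width: -0.001
```

Run:
```python
from plan import *
rows([pose((-55,185,160),45)])
o=monitor.get_obs();R0=R.from_quat(o["ee_rot"])
im,d=eyes.camera("wrist");T=np.array(eyes.camera_info("wrist")["tool_from_camera"]);print(T.round(3).tolist())
for t in("upper_tab","lower_tab"):
  for q in models.boxes_of("wrist",t)[:2]:
    w=o["position"]+R0.apply((T@np.r_[q["point"],1])[:3]);print(t,q["confidence"],w.round(3),(B.inv().apply(w-O)*1000).round())
im2,d2=eyes.camera("scene");
i=eyes.camera_info("wrist");i["extrinsics"]=np.eye(4)
import h
h.eyes=type("E",(),{"camera_info":staticmethod(lambda c:i)})
P=cloud("wrist",d)@T[:3,:3].T+T[:3,3];P=R0.apply(P.reshape(-1,3))+o["position"]
L=B.inv().apply(P-O).reshape(*d.shape,3)*1000;L[d==0]=np.nan
np.save("L.npy",L)
cv2.imwrite("pics/wrist1.png",im)
s=[];
for v in range(20,384,40):print(v,[L[v,u].round().tolist() if np.isfinite(L[v,u,0]) else 0 for u in range(60,512,80)])
```

```text
t 3.475 pos [0.5351 0.1934 0.1941] local [-55.4 185.4 159.1] F [0.7 0.6 0.2] q [-0.31  0.75 -0.62  1.24  0.73  2.01 -1.16]
[0.0, 0.001, -0.0] [0.1, 0.0, 0.1]
[[1.0, -0.001, 0.0, 0.002], [0.001, 0.956, 0.294, -0.074], [-0.001, -0.294, 0.956, -0.143], [0.0, 0.0, 0.0, 1.0]]
upper_tab 0.66 [0.551 0.074 0.095] [-8. 75. 60.]
lower_tab 0.69 [0.574 0.098 0.094] [  7. 103.  59.]
20 [[-212.0, 182.0, -33.0], [-147.0, 183.0, -33.0], [-81.0, 182.0, -35.0], [-15.0, 183.0, -34.0], [51.0, 183.0, -34.0], [117.0, 181.0, -35.0]]
60 [[-235.0, 142.0, -34.0], [-161.0, 143.0, -34.0], [-85.0, 145.0, -33.0], [-10.0, 145.0, -33.0], [66.0, 144.0, -34.0], [140.0, 143.0, -35.0]]
100 [[-264.0, 92.0, -33.0], [-178.0, 92.0, -34.0], [-90.0, 92.0, -35.0], [-4.0, 99.0, -29.0], [83.0, 96.0, -31.0], [172.0, 91.0, -35.0]]
140 [[-305.0, 20.0, -34.0], [-202.0, 20.0, -35.0], [-97.0, 22.0, -34.0], [-3.0, 78.0, 9.0], [112.0, 21.0, -34.0], [214.0, 22.0, -34.0]]
180 [[-363.0, -84.0, -33.0], [-236.0, -83.0, -33.0], [-107.0, -84.0, -34.0], [-4.0, 62.0, 49.0], [150.0, -81.0, -33.0], [277.0, -82.0, -34.0]]
220 [[-440.0, -227.0, -23.0], [-293.0, -254.0, -34.0], [-115.0, -175.0, -2.0], 0, [213.0, -251.0, -33.0], [377.0, -249.0, -33.0]]
260 [[-642.0, -579.0, -36.0], [-400.0, -578.0, -34.0], [-155.0, -576.0, -33.0], [90.0, -576.0, -34.0], [332.0, -572.0, -34.0], [409.0, -336.0, 27.0]]
300 [[-1731.0, -2446.0, -182.0], [-90.0, 235.0, 193.0], [-64.0, 242.0, 194.0], [-39.0, 243.0, 194.0], [313.0, -582.0, 80.0], [1513.0, -2090.0, -136.0]]
340 [[-107.0, 245.0, 205.0], [-87.0, 239.0, 205.0], [-62.0, 255.0, 205.0], [-42.0, 253.0, 205.0], [-17.0, 242.0, 205.0], [1441.0, -2118.0, 133.0]]
380 [[-100.0, 252.0, 213.0], [-88.0, 231.0, 215.0], [-60.0, 264.0, 213.0], [-44.0, 265.0, 213.0], [-17.0, 235.0, 215.0], [-5.0, 255.0, 213.0]]
```

View pics/wrist1.png

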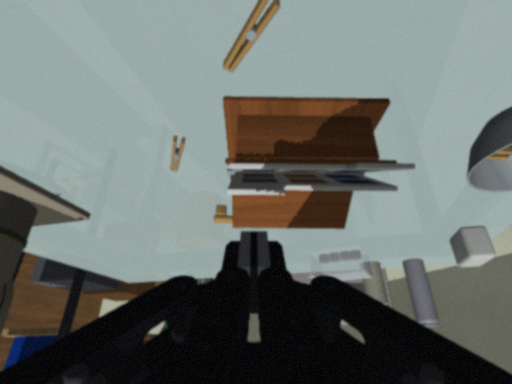

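The wrist view looks up from below. The left wing's underside is at (305,130), the lower leaf's edge at about row 163 with its tab at the right end (400,166), and the upper leaf's edge at about row 185 with its tab at the left (255,185). I'll check the tab's local coordinates in the depth data.

Run:
```python
import numpy as np,cv2
L=np.load("L.npy")
for u in (232,245,260,275,290,310,340,380,405):
    print(u,[(v,*L[v,u].round().astype(int).tolist()) for v in range(158,200,4) if np.isfinite(L[v,u,0]) and L[v,u,2]>0])
im=cv2.imread("pics/wrist1.png");cv2.imwrite("pics/wcrop.png",cv2.resize(im[85:245,205:425],None,fx=3.6,fy=3.6,interpolation=2))
```

```text
232 [(162, -75, 90, 45), (166, -73, 101, 56), (170, -81, 4, 1), (174, -81, 1, 5), (178, -77, 52, 41), (182, -75, 79, 61), (186, -73, 100, 77), (190, -72, 113, 88), (194, -72, 111, 91), (198, -84, -42, 19)]
245 [(158, -62, 76, 31), (162, -62, 89, 44), (166, -61, 100, 56), (170, -62, 67, 40), (174, -64, 23, 18), (178, -63, 51, 40), (182, -62, 81, 62), (186, -61, 100, 77), (190, -61, 112, 87), (194, -61, 110, 91), (198, -65, -43, 18)]
260 [(158, -47, 75, 30), (162, -47, 89, 44), (166, -47, 101, 57), (170, -47, 72, 43), (174, -45, 21, 17), (178, -46, 50, 39), (182, -47, 79, 61), (186, -47, 98, 76), (190, -48, 112, 87), (194, -48, 109, 90), (198, -44, -44, 18)]
275 [(158, -31, 77, 31), (162, -32, 90, 45), (166, -33, 100, 56), (170, -31, 77, 46), (174, -26, 16, 14), (178, -29, 49, 39), (182, -32, 77, 60), (186, -34, 98, 76), (190, -35, 111, 87), (194, -35, 110, 90), (198, -23, -43, 18)]
290 [(158, -15, 77, 31), (162, -17, 89, 44), (166, -19, 101, 56), (170, -15, 71, 42), (174, -7, 14, 13), (178, -12, 47, 38), (182, -17, 75, 59), (186, -19, 90, 71), (190, -19, 87, 74), (194, -2, -37, 15), (198, -2, -43, 18)]
310 [(158, 6, 75, 30), (162, 2, 89, 44), (166, 0, 100, 56), (170, 2, 86, 52), (174, 18, 11, 11), (178, 10, 45, 37), (182, 4, 75, 59), (186, 0, 89, 71), (190, 0, 88, 75), (194, 26, -38, 15), (198, 27, -43, 18)]
340 [(158, 37, 76, 30), (162, 32, 88, 43), (166, 28, 99, 55), (170, 32, 86, 52), (174, 58, 6, 8), (178, 46, 41, 34), (182, 35, 71, 56), (186, 28, 90, 71), (190, 29, 87, 74), (194, 68, -37, 15), (198, 69, -44, 18)]
380 [(162, 72, 88, 43), (166, 55, 121, 69), (170, 65, 98, 59), (182, 78, 66, 54), (186, 66, 89, 71), (190, 67, 86, 74)]
405 [(166, 75, 121, 69)]
```

View pics/wcrop.png

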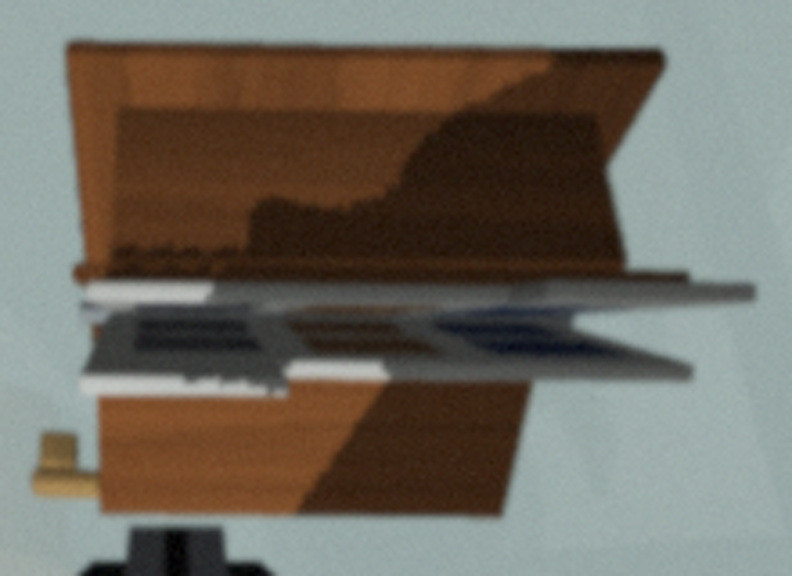

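The depth data gives the upper tab's underside edge at local (y,z) = (113,88) mm with x from -75 to -34. That is a leaf angle of about 0.14 rad. The lower leaf's edge is at (100,56), so there is clear room to get under the tab.

Run:
```python
from plan import *
rows([pose((-55,175,80),38),pose((-55,122,62),38),pose((-55,114,70),38)])
```

```text
t 3.675 pos [0.5358 0.1921 0.1965] local [-54.3 184.3 161.5] F [0.8 0.9 0.1] q [-0.3   0.74 -0.62  1.24  0.73  2.01 -1.16]
[-0.001, -0.051, 0.064] [6.9, -0.0, -0.1]
[-0.001, -0.026, 0.114] [6.9, -0.0, -0.1]
[-0.001, -0.015, 0.114] [6.9, -0.0, -0.1]
```

servo_tool(
  motion=[
    [0,0,-0.026,0.032,7,0,0],
    [0,0,-0.051,0.064,7,0,0],
    [0,0,-0.051,0.064,7,0,0],
    [0,0,-0.038,0.09,7,0,0],
    [0,0,-0.026,0.114,7,0,0],
    [0,0,-0.026,0.114,7,0,0],
  ],
)

```text
clock: 4.42
position: [0.5196, 0.1315, 0.0981]
ee_rot: [0.937, -0.126, -0.043, 0.323]
ft_force: [0.8, 0.7, -0.1]
grip_width: -0.0
```

Run:
```python
from plan import *
W=[(114,72)]+[(125*np.cos(a)+8.7,125*np.sin(a)-6.8) for a in np.radians([46,52,58,64,70,76,82,88,94])]
rows([pose((-55,y,z),38) for y,z in W])
```

```text
t 4.425 pos [0.5196 0.1315 0.0981] local [-54.2 121.5  63.1] F [ 0.8  0.7 -0.1] q [-0.14  0.69 -0.64  1.52  0.7   1.7  -1.2 ]
[-0.001, 0.011, -0.002] [0.0, -0.0, -0.1]
[-0.001, 0.033, 0.0] [0.0, -0.0, -0.1]
[-0.001, 0.046, -0.0] [0.0, -0.0, -0.1]
[-0.001, 0.059, 0.0] [0.0, -0.0, -0.1]
[-0.001, 0.072, 0.002] [0.0, -0.0, -0.1]
[-0.001, 0.084, 0.006] [0.0, -0.0, -0.1]
[-0.001, 0.097, 0.01] [0.0, -0.0, -0.1]
[-0.001, 0.108, 0.016] [0.0, -0.0, -0.1]
[-0.001, 0.119, 0.023] [0.0, -0.0, -0.1]
[-0.001, 0.13, 0.032] [0.0, -0.0, -0.1]
```

servo_tool(
  motion=[
    [0,0,0.006,-0.001,0,0,0],
    [0,0,0.011,-0.001,0,0,0],
    [0,0,0.022,0,0,0,0],
    [0,0,0.033,0,0,0,0],
    [0,0,0.046,0,0,0,0],
    [0,0,0.059,0,0,0,0],
    [0,0,0.072,0.002,0,0,0],
  ],
)

```text
clock: 5.3
position: [0.5036, 0.0764, 0.1396]
ee_rot: [0.937, -0.125, -0.043, 0.323]
ft_force: [-0.9, 1.3, -0.3]
grip_width: 0.002
```

Run:
```python
from plan import *
W=[(125*np.cos(a)+8.7,125*np.sin(a)-6.8) for a in np.radians([70,78,86,94,102,110,118])]
rows([pose((-55,y,z),38) for y,z in W])
im,d=eyes.camera("scene");im2,d=eyes.camera("top")
cv2.imwrite("pics/mid.png",np.hstack([cv2.resize(im[110:230,180:340],None,fx=2.4,fy=2.4),cv2.resize(im2[141:271,178:328],None,fx=2.4,fy=2.4)]))
```

```text
t 5.3 pos [0.5036 0.0764 0.1396] local [-55.1  64.2 104.6] F [-0.9  1.3 -0.3] q [-0.04  0.56 -0.66  1.61  0.68  1.69 -1.11]
[0.0, 0.014, 0.003] [-0.0, 0.0, 0.0]
[0.0, 0.03, 0.01] [-0.0, 0.0, 0.0]
[0.0, 0.045, 0.018] [-0.0, 0.0, 0.0]
[0.0, 0.059, 0.029] [-0.0, 0.0, 0.0]
[0.0, 0.071, 0.042] [-0.0, 0.0, 0.0]
[0.0, 0.081, 0.056] [-0.0, 0.0, 0.0]
[0.0, 0.089, 0.071] [-0.0, 0.0, 0.0]Traceback (most recent call last):
  File "<stdin>", line 5, in <module>
    return _nx.concatenate(arrs, 1, dtype=dtype, casting=casting)
           ~~~~~~~~~~~~~~~^^^^^^^^^^^^^^^^^^^^^^^^^^^^^^^^^^^^^^^
ValueError: all the input array dimensions except for the concatenation axis must match exactly, but along dimension 0, the array at index 0 has size 288 and the array at index 1 has size 312
```

```bash
cat > shot.py <<'E'
from plan import *
import sys
im,d=eyes.camera("scene");im2,d2=eyes.camera("top")
np.save("scene.npy",cloud("scene",d));np.save("top.npy",cloud("top",d2))
cv2.imwrite(f"pics/{sys.argv[1]}.png",np.hstack([cv2.resize(im[110:230,180:340],(400,300)),cv2.resize(im2[141:271,178:328],(346,300))]))
E
python3 shot.py mid
```

```text
(no output)
```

View pics/mid.png

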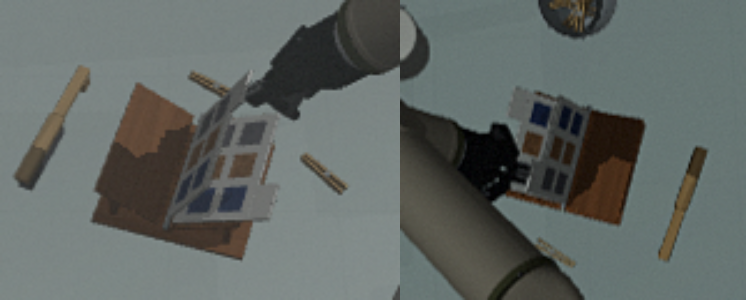

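Left (scene view): the upper leaf is raised steeply by the fingertips at (250,95), and the lower leaf still lies on its wing, tab at (265,200). The pegs and brush haven't moved. I'll continue the sweep.

servo_tool(
  motion=[
    [0,0,0.014,0.003,0,0,0],
    [0,0,0.03,0.01,0,0,0],
    [0,0,0.045,0.018,0,0,0],
    [0,0,0.059,0.029,0,0,0],
    [0,0,0.071,0.042,0,0,0],
    [0,0,0.081,0.056,0,0,0],
    [0,0,0.089,0.071,0,0,0],
  ],
)

```text
clock: 6.38
position: [0.4737, -0.034, 0.1375]
ee_rot: [0.937, -0.125, -0.043, 0.323]
ft_force: [0.4, 0.8, -1.1]
grip_width: 0.003
```

```bash
python3 - <<'E'
from plan import *
def w(A,off,t):
    a=np.radians(A);return pose((-55,125*np.cos(a)+off[0],125*np.sin(a)+off[1]),t)
rows([w(118,(8.7,-6.8),38),w(126,(6.5,-5),36),w(134,(4.4,-3),34),w(142,(2,-1),32),w(148,(.5,0),30),w(150,(0,0),30),w(152,(0,0),30),w(154,(0,0),30)])
E
python3 shot.py mid2
```

```text
t 6.375 pos [ 0.4737 -0.034   0.1375] local [-55.  -50.2 102.5] F [ 0.4  0.8 -1.1] q [ 0.14  0.41 -0.64  1.8   0.69  1.56 -0.99]
[0.0, 0.001, -0.001] [0.0, 0.0, 0.0]
[0.0, 0.009, 0.015] [2.0, 0.0, 0.0]
[0.0, 0.016, 0.032] [4.0, 0.0, 0.0]
[0.0, 0.02, 0.049] [6.0, 0.0, 0.0]
[0.0, 0.021, 0.063] [8.0, 0.0, 0.0]
[0.0, 0.021, 0.067] [8.0, 0.0, 0.0]
[0.0, 0.02, 0.072] [8.0, 0.0, 0.0]
[0.0, 0.02, 0.076] [8.0, 0.0, 0.0]
```

View pics/mid2.png

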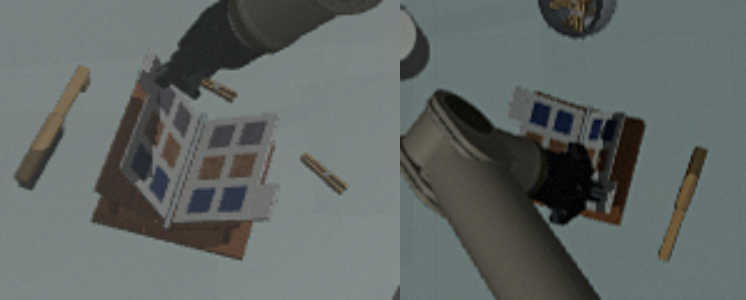

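The upper leaf is past upright (left view, fingertip at (165,85)) and the lower leaf is still flat. Now I'll press it down.

servo_tool(
  motion=[
    [0,0,0.009,0.015,2,0,0],
    [0,0,0.016,0.032,4,0,0],
    [0,0,0.019,0.042,5,0,0],
    [0,0,0.02,0.05,6,0,0],
    [0,0,0.021,0.057,8,0,0],
    [0,0,0.021,0.063,8,0,0],
    [0,0,0.021,0.067,8,0,0],
    [0,0,0.021,0.067,8,0,0],
  ],
)

```text
clock: 7.48
position: [0.4588, -0.0883, 0.0976]
ee_rot: [0.957, -0.127, -0.035, 0.257]
ft_force: [-0.8, 0.1, -0.8]
grip_width: -0.0
```

```bash
python3 -c "
from plan import *
rows([])"
```

```text
t 7.475 pos [ 0.4588 -0.0883  0.0976] local [ -55.3 -106.5   62.6] F [-0.8  0.1 -0.8] q [ 0.31  0.33 -0.62  1.93  0.64  1.33 -0.86]
```

servo_tool(
  motion=[
    [0,0,0,0.001,0,0,0],
    [0,0,0,0.002,0,0,0],
    [0,0,0,0.003,0,0,0],
    [0,0,0,0.003,0,0,0],
  ],
)

```text
clock: 7.98
position: [0.459, -0.0889, 0.0967]
ee_rot: [0.958, -0.127, -0.034, 0.257]
ft_force: [-3.5, 5.6, 14.1]
grip_width: 0.001
```

There is 15 N of resistance after only 1 mm of travel, so the leaf is against its stop. I'll retreat along the tool axis.

servo_tool(
  motion=[
    [0,0,0,-0.01,0,0,0],
    [0,0,0,-0.05,0,0,0],
    [0,0,0,-0.11,0,0,0],
    [0,0,0,-0.16,0,0,0],
    [0,0,0,-0.2,0,0,0],
    [0,0,0,-0.2,0,0,0],
  ],
)

```text
clock: 8.72
position: [0.4859, 0.0087, 0.271]
ee_rot: [0.958, -0.127, -0.032, 0.255]
ft_force: [-1.3, -0.4, -0.8]
grip_width: 0.002
```

```bash
python3 shot.py end1
python3 - <<'E'
from plan import *
for c in("scene","top"):
    P=np.load(f"{c}.npy").reshape(-1,3);L=B.inv().apply(P-O)*1000
    for s,lo,hi in((-1,-100,-20),(1,20,100)):
        m=(abs(L[:,0])<75)&(L[:,1]>lo)&(L[:,1]<hi)&(L[:,2]>0)&(L[:,2]<90)
        k=np.polyfit(L[m,1],L[m,2],1);r=L[m,2]-np.polyval(k,L[m,1]);m2=abs(r)<6
        k=np.polyfit(L[m,1][m2],L[m,2][m2],1);print(c,s,m.sum(),m2.sum(),"deg",np.degrees(np.arctan(k[0])).round(2),"z0",k[1].round(1))
rows([])
E
```

```text
scene -1 1151 1142 deg -29.65 z0 0.6
scene 1 982 974 deg 30.03 z0 0.1
top -1 856 792 deg -29.64 z0 1.6
top 1 293 279 deg 29.76 z0 -0.3
t 8.825 pos [0.4847 0.0065 0.2684] local [-55.1  -8.2 233.4] F [ 0.3  0.2 -0.8] q [ 0.2   0.26 -0.7   1.63  0.53  1.7  -0.81]
```

View pics/end1.png

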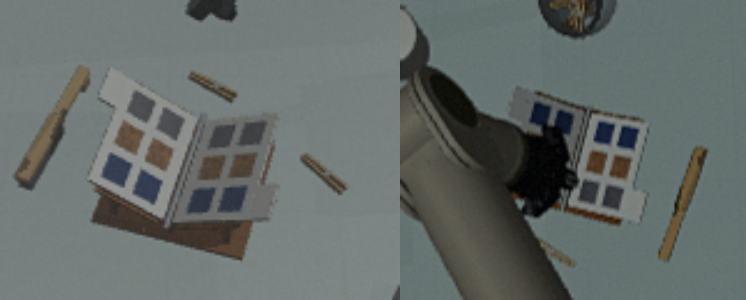

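The upper leaf lies on the right wing, with its tab at (120,90) in the left view. The lower leaf is still flat on the left wing. Both slopes fit about 30°, the pegs and brush haven't moved, and the arm is clear.

```bash
python3 -c "
from workcell import ticket
print(ticket.hand_in())"
```

```text
the job is handed in; nothing more can be done
None
```

The upper leaf now lies flat on the right wing, and I've handed the job in; the hand-in gave no verdict. I kept the fingers shut and hooked the tips under the upper tab. From there I swept the leaf over the spine and pressed it down, with about 15 N when it met its stop, then backed the arm away.

**Last checks:** depth fits put the right side at 29.6° and the left side at 29.8–30.0°, against 30° for flat. The lower leaf is still in place on the left wing. The brush and both pegs look unmoved in the pictures, and the arm was clear of everything. I didn't re-check the canister, peg bowl, dustpan or acrylic box closely at the end, but the arm only passed over or away from them and no unexpected force showed at any check.

The robot clock was at about 9 s of the 51 s allowed. No check failed. The only hitches were two picture-cropping mistakes in my own scripts, which did not affect the robot.

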